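# Calibrate the lab balance: set the check weight and hold the recessed switch

## Robot

A 6-joint arm with a two-finger parallel gripper is mounted at the origin on the work surface. World frame = base frame: x ahead of the robot, y to its left, z up, the work surface at z = 0. Lengths are in mm, angles in rad, forces in N, time in s.
With the tool pointing down it reaches from about 350 to 975 mm from the base axis. Payload 7.1 kg.
Tool frame: the origin (TCP) lies midway between the tips of the shut fingers; the grasp point (between the pads) lies 19 mm behind it (ctrl.grip_depth is the distance from the TCP to the grasp point, in mm); z points along the fingers, y is the line along which they close (so a half turn about z gives the same grasp; the last joint's range is limited). The gripper opens to 88 mm and grips with 3 to 60 N. Pads are 20 mm wide; open, the fingers measure 115 mm over their backs; the gripper's body (75 mm by 178 mm) begins 61 mm behind the grasp point.
Start: joints at [1.095, 0.423, 1.63, -0, 1.089, -0.019], TCP at [275.641, 560.916, 194.075] pointing down, gripper open.
Joint ranges: [-3, 3], [-0.9, 2.11], [0.09, 2.58], [-1.31, 4.45], [0.11, 2.69], [-2.54, 2.54]. Speed limits (rad/s): [2.39, 2.39, 3.01, 3.14, 3.14, 3.14].

## Interface

Orientations are given as a rotation vector (axis times angle).
In Python, from workcell import ctrl, cams gives the robot as it stands.
- The arm moves only by the tool move_arm, never from a script. Its argument "steps" is a list of rows, each a list of 3 entries, a list of its own where there are three numbers: the shift along the tool's x, y, z in units of 25 mm (1.0 is 25 mm), then the turn about the tool's z in units of 5 degrees (1.0 is 5 degrees), then the closure, from 0 (fully open) to 1 (shut). A call has 1 to 20 rows; each row shifts and turns the commanded pose from where the row before left it, along the tool's axes as they then stand; what a row does not reach is not made up. A row lasts 1/12 s, in which the tool goes at most 41.7 mm and 7.16 degrees, less where a joint would pass 70% of its speed; a pose out of reach is approached as far as the arm can. A call is refused whole if a number of a shift passes 1 or a number of a turn 1, either way. A call with a gripper value outside its range is refused whole. The fingers move at their own pace and stop on an object; the grip force is fixed at half the most. Time passes only in rows, so rows that do not move let the fingers close. It gives the time, the measured TCP pose, the force, the opening and the grip force at its end, in the units of the state.
- ctrl.get_obs(): the state, without advancing time (a new reading comes with each control period).
- cams.get_image(name): name is "scene" or "side" or "wrist"; returns a dict with "image" (384x512x3 uint8, red, green, blue), "camera_matrix" (3x3 intrinsics, pixels), "k1" (the pictures are not rectified: a ray, as slopes to the right and down, at radius r is drawn at 1 + k1 r^2 times it, then the intrinsics apply), "xyz" and "rotation" of the camera in the world; the wrist camera has in their place "mount" (4x4, takes a point from camera to tool coordinates, whose origin is the TCP and whose axes are the flange's). Camera axes: x right, y down, z forward; pixel columns grow to the right and rows downward; lengths in mm; the calibration is good to about 2 mm. A picture is of the moment at which its call begins: read the wrist's pose just before it. There is no depth.
- ctrl.close_job(): hands the job in; it is judged then, once.
Trained networks look in the newest picture that a camera, given by its name, has taken for a name from the list of things; names that differ only in an ending like _2 or _b are one class to them, and where a whole thing is asked for, a point or a joint stands for the part that bears it (a point fixed in the world has none). Each returns a list of dicts, best first, with "p" (0 to 1); they miss things now and then, are a little off and sometimes report something else, mostly with a low value. They report only what shows in the picture. A call takes as long as a camera call. They do not tell look-alikes from the thing itself.
- cams.boxes_of(camera, thing): "rect" ([centre column, centre row, width, height] in pixels, round what is visible of it).
- cams.cut_out(camera, thing): "pixels" (384x512 bool, what is visible of it) and "rect" ([centre column, centre row, width, height] in pixels, round what is visible of it).
The state is a dict: "t": time; "qpos": joint angles; "qvel": joint speeds; "joint_torque": joint torques, N m; "ee_pos": TCP position; "orientation": TCP orientation; "ft_force": force on the tool from outside, world axes, zero at the start; "moment": the same for the moment, N m; "width": finger opening in mm; "grasp_force": force on a finger pad.
Only numpy, scipy, OpenCV 4.12 (cv2) and the standard library are available. Lean on these libraries where they do the work, as an engineer would, in place of code of your own. Each camera call takes 0.05 s, during which the arm holds its last target. There are 200 camera calls.

## Task

Calibrate the balance: stand the largest steel check weight upright inside the engraved ring at the centre of the pan, setting it down gently and letting go of it. Then take the black-handled stylus from the tool stand, put its tip through the small round hole in the balance's deck and press the recessed calibration switch fully down; finish while still holding the switch down with the stylus in the gripper. Leave the other weights and tools where they are.

Things in the scene. Friction and masses are not known exactly. Their poses are not given: they have to be found in the camera images.
- balance: the precision balance, fixed to the bench: white housing 250 (its x) x 200 (its y) x 70 mm high (flat top deck at 70 mm). Origin: centre of its underside, at bench level. Its front with the sloped display console faces its own -x; the round pan is towards its +x. The switch hole is on the deck corner at +y beside the pan; the mirror corner at -y has a spirit level (no hole)
- pan: round stainless weighing pan, 120 mm across, 4 mm thick, fixed on the balance, flat, top 83.5 mm above the bench. Origin on its axis, 7 mm below the top face
- pan_centre (a point): centre of the pan's top face (83.5 mm above the bench), which is the centre of an engraved ring 50 mm across
- switch_hole (a point): centre of the mouth of the vertical round hole over the recessed calibration switch: hole 12 mm across, mouth 71 mm above the bench, in a small 30 mm square dark grey plate standing 1 mm proud of the deck. The switch's flat cap (11 mm across) fills the bottom of the hole, 22 mm below the mouth
- cal_button (a joint): travel of the recessed calibration switch, m: 0 = up, 0.004 = fully down. Spring: about 2 N to start, 4 N fully down; it comes back up when let go
- weight_500: the largest of three plain steel check weights: 500 g, upright cylinder 38 mm across and 44 mm high, above it a neck (16 mm across, 6 mm high) and a knob 25 mm across and 14 mm high; 64 mm tall in all. Origin: centre of its flat underside. Stands loose on the felt-topped board
- weight_200: middle check weight, same shape: 200 g, 29 mm across, 47 mm tall. Origin: centre of its underside. Leave alone
- weight_100: smallest check weight, same shape: 100 g, 23 mm across, 38 mm tall. Origin: centre of its underside. Leave alone
- weight_board: flat wooden board with blue felt top, 210 (its x) x 80 x 12 mm, fixed. Origin: centre of its underside. The three weights stand in a row along its x, 65 mm apart, in any order
- stylus: blunt stylus: black round handle 13 mm across and 80 mm long, with a steel shank 6 mm across and 46 mm long below it, flat tip; 126 mm in all, about 40 g. Origin: centre of the tip; its z runs up along the shank to the handle. It stands upright in the tool stand, shank in a bore, the handle's lower end resting on the stand's top 60 mm above the bench, so the handle spans 60 to 140 mm
- brush: cleaning brush in the tool stand: 13 mm wooden handle with a flat grey bristle head upward, its top 132 mm above the bench. Origin: lower end of its 6 mm pin, in the bore 14 mm above the bench. Leave alone
- spatula: steel spatula in the tool stand: thin 5 mm rod with a small flat blade upward, its top 144 mm above the bench. Origin: lower end of its 6 mm pin, in the bore 14 mm above the bench. Leave alone
- tool_stand: aluminium block stand 190 (its x) x 70 x 60 mm high, fixed, with three vertical bores 8 mm across and 50 mm deep in a row along its x, 60 mm apart; each holds one tool, in any order. Origin: centre of its underside
There are look-alikes about, which are no part of the job. Leave any purple look-alike of the weight_500 alone.

How it is judged:
By the outcome, as a careful person would: the job done as asked, in the order asked, and still so for the second after the job is handed in, while the arm keeps its last pose, push and grip.
It also fails if it takes over 72 s, if anything falls off the work surface, if the arm or the gripper's body presses on something with over 40 N, if the wrist force passes 120 N, or if a joint passes its speed limit or range.

## Working session

There is one attempt and no reset: what is moved stays moved. The work goes in short steps, Python scripts to look and compute and a tool call to move; the robot and the scene stay as the last step left them, time stands still between calls to the robot, and variables do not carry over. Pictures are saved under pics/ and viewed, at most 10 in all, crops included, and the job is handed in when it is done.

Besides the shell and the picture viewer there is one more tool, called after "Call:" by a JSON object that holds its "api" and its "payload". move_arm: Moves the arm, as the interface text tells. Its arguments: {"type":"object","properties":{"steps":{"type":"array"}},"required":["steps"]}

```bash
mkdir -p pics && cat > h.py <<'E'
import numpy as np, cv2
from scipy.spatial.transform import Rotation as R
from workcell import ctrl, cams
def grab(n):
    o=ctrl.get_obs(); d=cams.get_image(n)
    if n=='wrist':
        T=np.eye(4);T[:3,:3]=R.from_rotvec(o['orientation']).as_matrix();T[:3,3]=o['ee_pos']
        T=T@np.array(d['mount']);d['rotation']=T[:3,:3];d['xyz']=T[:3,3]
    return d
def ray(d,uv):
    K=np.array(d['camera_matrix']);p=np.array([(uv[0]-K[0,2])/K[0,0],(uv[1]-K[1,2])/K[1,1]])
    q=p.copy()
    for _ in range(20): q=p/(1+d['k1']*(q@q))
    v=np.array(d['rotation'])@np.r_[q,1];return np.array(d['xyz'],float),v/np.linalg.norm(v)
def onz(d,uv,z):
    o,v=ray(d,uv);return o+v*(z-o[2])/v[2]
def proj(d,P):
    p=np.array(d['rotation']).T@(np.array(P,float)-d['xyz']);q=p[:2]/p[2];q=q*(1+d['k1']*(q@q))
    K=np.array(d['camera_matrix']);return np.array([K[0,0]*q[0]+K[0,2],K[1,1]*q[1]+K[1,2]])
def tri(obs):
    A=np.zeros((3,3));b=np.zeros(3);L=[]
    for d,uv in obs:
        o,v=ray(d,uv);M=np.eye(3)-np.outer(v,v);A+=M;b+=M@o;L.append((M,o))
    P=np.linalg.solve(A,b);return P,[round(float(np.linalg.norm(M@(P-o))),1) for M,o in L]
def save(d,f,crop=None,s=1):
    im=d['image'][:,:,::-1]
    if crop: im=im[crop[1]:crop[3],crop[0]:crop[2]]
    cv2.imwrite('pics/'+f,cv2.resize(im,None,fx=s,fy=s,interpolation=cv2.INTER_CUBIC))
E
python3 - <<'E'
from h import *
ims=[]
for n in ['scene','side','wrist']:
    d=grab(n);ims.append(d['image']);print(n,np.round(d['xyz'],0),np.round(d['rotation'],2).tolist(),d['k1'],d['camera_matrix'][0][0])
    if n=='wrist': print(np.round(d['mount'],3))
    for t in ['balance','pan','switch_hole','weight_500','weight_200','weight_100','weight_board','stylus','brush','spatula','tool_stand']:
        try:print(t,[(round(b['p'],2),np.round(b['rect']).astype(int).tolist()) for b in cams.boxes_of(n,t)[:4]])
        except Exception as e: print(t,e)
    save(d,n+'0.png',s=1.5)
print(ctrl.get_obs())
E
```

```text
scene [1225.  134.  678.] [-1.63, -1.82, 0.86] -0.03802305706097447 405.27930045164214
balance [(0.79, [232, 211, 97, 83]), (0.67, [236, 205, 52, 37])]
pan [(0.9, [236, 207, 54, 38])]
switch_hole [(0.87, [235, 212, 101, 87])]
weight_500 [(0.97, [368, 211, 18, 28]), (0.85, [321, 202, 16, 29]), (0.69, [324, 232, 15, 35]), (0.59, [413, 221, 23, 27])]
weight_200 [(0.97, [368, 211, 18, 28]), (0.85, [321, 202, 16, 29]), (0.69, [324, 232, 15, 35]), (0.59, [413, 221, 23, 27])]
weight_100 [(0.97, [368, 211, 18, 28]), (0.85, [321, 202, 16, 29]), (0.69, [324, 232, 15, 35]), (0.59, [413, 221, 23, 27])]
weight_board [(0.85, [368, 227, 51, 67])]
stylus [(0.5, [104, 153, 14, 30])]
brush [(0.53, [88, 186, 17, 22])]
spatula [(0.54, [98, 169, 10, 30])]
tool_stand []
side [ 215. -541.  687.] [-2.26, 0.6, -0.26] -0.05197525282956433 361.28345700808546
balance [(0.92, [263, 213, 129, 107])]
pan [(0.75, [278, 188, 53, 39])]
switch_hole [(0.71, [260, 212, 134, 102])]
weight_500 [(0.83, [214, 172, 17, 24]), (0.78, [197, 131, 11, 25]), (0.57, [188, 158, 8, 18]), (0.57, [241, 161, 13, 22])]
weight_200 [(0.83,
[... 978 characters left out ...]
]
{'t': 1.8, 'qpos': array([ 1.09495520e+00,  4.23086499e-01,  1.62990829e+00,  3.45982637e-05,
        1.08859346e+00, -1.90079747e-02]), 'qvel': array([-1.10799266e-03,  3.47029209e-04, -9.02395818e-05, -1.69487488e-04,
        6.35933910e-04, -2.99370083e-04]), 'joint_torque': array([-8.24155322e-04, -5.44559205e+01, -2.74043030e+01,  6.44682348e-02,
        1.68077974e-02,  5.05136668e-06]), 'ee_pos': array([275.65664312, 560.90673366, 194.08023478]), 'orientation': array([-7.11386207e-01, -3.05995982e+00, -1.84948743e-05]), 'ft_force': array([ 0.11914824, -0.90590748,  0.14830332]), 'moment': array([ 0.01061718, -0.01002897,  0.01945532]), 'grasp_force': 0.0, 'width': 87.81641408592957}
```

```bash
python3 - <<'E'
s=open('h.py').read()
s=s.replace("    return d\ndef ray","    else: d['rotation']=R.from_rotvec(d['rotation']).as_matrix()\n    d['xyz']=np.array(d['xyz'],float)\n    return d\ndef ray",1)
open('h.py','w').write(s)
from h import *
a=cv2.imread('pics/scene0.png');b=cv2.imread('pics/side0.png')
a=cv2.resize(a,(512,384));b=cv2.resize(b,(512,384))
A=cv2.resize(a[120:290,60:460],(800,340),interpolation=cv2.INTER_CUBIC)
B=cv2.resize(b[100:400,150:450],(600,568),interpolation=cv2.INTER_CUBIC)
cv2.imwrite('pics/A.png',A);cv2.imwrite('pics/B.png',B)
E
```

```text
(no output)
```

View pics/A.png

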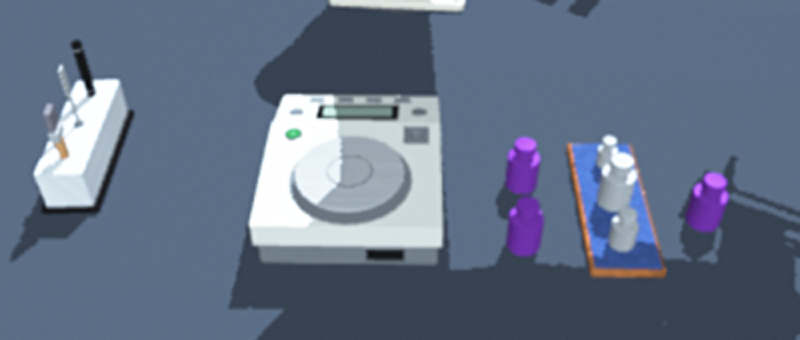

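View pics/B.png

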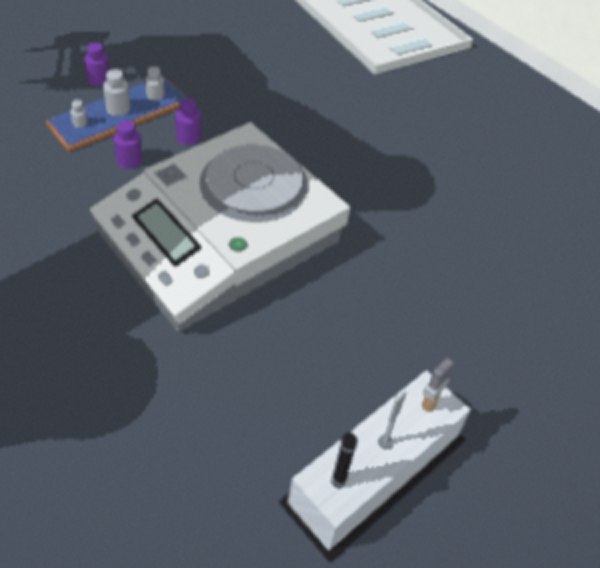

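The scene view shows the 500 g weight in the middle of the board (knob at about 371,199). The pan ring is at (235,205), the dark hole plate at (268,187) and the stylus top at (98,141). The side view shows the knob at (207,137), ring (277,187), plate (235,187) and stylus top (324,318). Purple look-alikes stand on both sides of the board.

```bash
python3 - <<'E'
from h import *
a=grab('scene');b=grab('side');w=grab('wrist')
for n,p,q in [('knob500',(371.5,199),(207.5,137.5)),('knob_back',(365,191),(227,136.5)),('knob_front',(372.5,227),(188.5,153)),
 ('hole',(268,187.5),(235.5,187)),('ring',(235,205.5),(277,187.5)),('level',(206.5,187),(269,222)),('sty top',(98,141.5),(324.5,318.5)),('sty bot',(105,166.5),(320.5,341)),('spat',(91,154),(351,300)),
 ('purp1',(322,193),(214,164)),('purp2',(323,223),(244,153)),('purp3',(417,210),(198,124))]:
    P,r=tri([(a,p),(b,q)]);print(n,P.round(1),r)
o=ctrl.get_obs();print(R.from_rotvec(o['orientation']).as_matrix().round(3),o['t'])
print([c for c in (a,b)] and a['camera_matrix'])
E
```

```text
knob500 [528.7 301.5  74.4] [0.9, 0.9]
knob_back [562.2 265.3 105.5] [20.5, 20.5]
knob_front [493.1 341.2 -18.6] [25.9, 25.9]
hole [503.5  69.5  69.7] [1.1, 1.1]
ring [585.9   4.9  82. ] [0.8, 0.8]
level [515.6 -74.1  69.6] [1.2, 1.2]
sty top [ 451.6 -351.4  138.5] [1.5, 1.5]
sty bot [ 451.9 -354.7   61.7] [0.7, 0.7]
spat [ 508.3 -346.   140.8] [0.9, 0.9]
purp1 [499.8 194.5  59.2] [0.1, 0.1]
purp2 [596.3 196.8  58.3] [1.3, 1.3]
purp3 [539.9 402.   61.3] [0.1, 0.1]
[[-0.897  0.441 -0.   ]
 [ 0.441  0.897  0.   ]
 [ 0.     0.    -1.   ]] 1.95
[[405.27930045   0.         253.29678252]
 [  0.         405.27930045 190.2965341 ]
 [  0.           0.           1.        ]]
```

Call:
{"api": "move_arm", "payload": {"steps": [[[-0.98, -0.35, 0], 0, 0], [[-0.98, -0.35, 0], 0, 0], [[-0.98, -0.35, 0], 0, 0], [[-0.98, -0.35, 0], 0, 0], [[-0.98, -0.35, 0], 0, 0], [[-0.98, -0.35, 0], 0, 0], [[-0.98, -0.35, 0], 0, 0], [[-0.98, -0.35, 0], 0, 0], [[-0.98, -0.35, 0], 0, 0], [[-0.98, -0.35, 0], 0, 0], [[-0.98, -0.35, 0], 0, 0], [[-0.98, -0.35, 0], 0, 0], [[-0.98, -0.35, 0], 0, 0], [[0, 0, 0], -0.87, 0], [[0, 0, 0], -0.87, 0], [[0, 0, 0], -0.87, 0], [[0, 0, 0], -0.87, 0], [[0, 0, 0], -0.87, 0], [[0, 0, 0], -0.87, 0], [[0, 0, 0], 0, 0]]}}

```text
t: 3.62
ee_pos: [511.4, 318.3, 194.1]
orientation: [-0.002, 3.142, 0.0]
ft_force: [1.2, -0.2, -0.0]
width: 87.5
grasp_force: 0.0
```

```bash
python3 - <<'E'
from h import *
d=grab('wrist');save(d,'w1.png',s=1.5)
o=ctrl.get_obs();print(o['ee_pos'],R.from_rotvec(o['orientation']).as_matrix().round(3).tolist())
for b in cams.cut_out('wrist','weight_500'):
    print(b['p'],b['rect'])
print(proj(d,[528.7,301.5,76]),proj(d,[528.7,301.5,12]))
E
```

```text
[511.35153532 318.35506885 194.10809711] [[-1.0, 0.003, 0.0], [0.003, 1.0, 0.0], [-0.0, 0.0, -1.0]]
0.95 [164.1, 161.8, 37.1, 33.6]
0.89 [249.0, 233.3, 21.2, 31.4]
0.83 [243.6, 135.9, 18.9, 17.4]
0.59 [324.6, 195.8, 35.2, 34.3]
[243.82579797 194.36822145] [246.15188898 182.15900136]
```

View pics/w1.png

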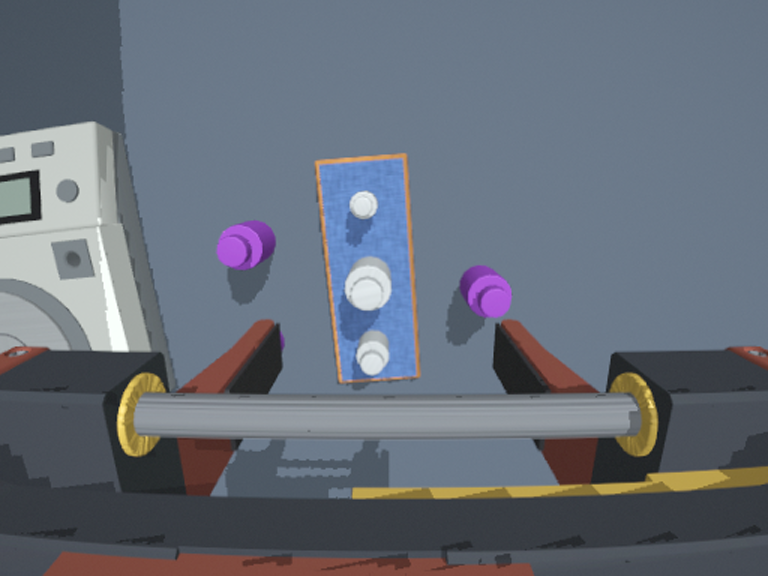

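The wrist view shows the board almost straight ahead, with the large steel knob at about (245,195) in native pixels, close to the prediction. The deck hole is visible at (49,172), and purple weights stand clear on either side.

```bash
python3 - <<'E'
from h import *
d=grab('wrist');a=grab('scene');b=grab('side')
g=lambda x,y:(x/1.5-.17,y/1.5-.17)
print('knob wr z76',onz(d,g(367.5,293),76),'tri3',tri([(d,g(367.5,293)),(a,(371.5,199)),(b,(207.5,137.5))]))
print('hole wr',onz(d,g(73,258),71),tri([(d,g(73,258)),(a,(268,187.5)),(b,(235.5,187))]))
c=[onz(d,g(*p),12) for p in [(318,160),(407,154),(340,382),(420,377)]];print(np.round(c,1))
for i,j in((2,0),(3,1)):v=c[i]-c[j];print(np.degrees(np.arctan2(v[1],v[0])),np.linalg.norm(v))
print(onz(d,g(362,201),50),onz(d,g(371,350),59))
# knob refine: circle
im=cv2.cvtColor(d['image'],cv2.COLOR_RGB2GRAY)
for m in cams.boxes_of('wrist','weight_500'):print(m)
E
```

```text
knob wr z76 [529.48910629 302.61123134  76.        ] tri3 (array([529.19535676, 301.92474769,  74.46537401]), [0.9, 1.0, 1.2])
hole wr [501.87969418  71.2563337   71.        ] (array([502.89530063,  69.58376064,  69.30695803]), [0.7, 1.3, 1.2])
[[429.4 258.9  12. ]
 [425.  334.6  12. ]
 [635.9 271.4  12. ]
 [630.8 348.7  12. ]]
3.4642581159938306 206.79211867247813
3.918393783063169 206.28166120823033
[462.36833489 298.10099133  50.        ] [582.84851202 303.90584549  59.        ]
{'rect': [323.9, 195.1, 36.3, 35.1], 'p': 0.88}
{'rect': [163.0, 163.8, 37.4, 37.5], 'p': 0.7}
{'rect': [241.2, 136.6, 15.7, 16.2], 'p': 0.65}
{'rect': [247.8, 234.3, 19.3, 30.3], 'p': 0.6}
{'rect': [245.6, 189.4, 32.2, 33.7], 'p': 0.56}
{'rect': [59.0, 171.0, 115.1, 182.7], 'p': 0.16}
```

Call:
{"api": "move_arm", "payload": {"steps": [[[-0.72, -0.64, 0], 0, 0], [[0, 0, 0.8], 0, 0], [[0, 0, 0.8], 0, 0], [[0, 0, 0.8], 0, 0], [[0, 0, 0.8], 0, 0], [[0, 0, 0.8], 0, 0], [[0, 0, 0.8], 0, 0], [[0, 0, 0.8], 0, 0], [[0, 0, 0.4], 0, 0], [[0, 0, 0.4], 0, 0], [[0, 0, 0.4], 0, 0], [[0, 0, 0], 0, 0], [[0, 0, 0], 0, 0]]}}

```text
t: 5.0
ee_pos: [529.4, 302.4, 24.1]
orientation: [-0.002, -3.141, 0.0]
ft_force: [0.4, -0.8, -0.3]
width: 87.8
grasp_force: 0.0
```

```bash
python3 - <<'E'
from h import *
d=grab('wrist');save(d,'w2.png',s=1.5);print(ctrl.get_obs()['ee_pos'],proj(d,[529.3,302.2,76]))
E
```

```text
[529.7268349  302.58954612  24.63173191] [259.05886104 245.14393214]
```

View pics/w2.png

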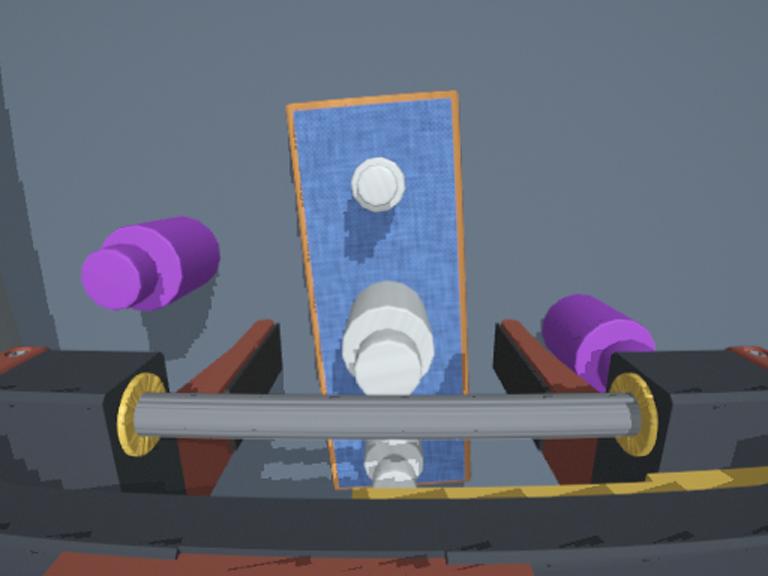

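The weight stands midway between the open fingers, with its knob at (259,244) as predicted. Closing on it next.

Call:
{"api": "move_arm", "payload": {"steps": [[[0, 0, 0], 0, 1], [[0, 0, 0], 0, 1], [[0, 0, 0], 0, 1], [[0, 0, 0], 0, 1], [[0, 0, 0], 0, 1], [[0, 0, 0], 0, 1], [[0, 0, 0], 0, 1], [[0, 0, 0], 0, 1], [[0, 0, 0], 0, 1], [[0, 0, 0], 0, 1], [[0, 0, 0], 0, 1], [[0, 0, 0], 0, 1]]}}

```text
t: 6.05
ee_pos: [529.3, 302.5, 24.1]
orientation: [0.002, 3.142, 0.0]
ft_force: [-0.3, 2.2, -0.3]
width: 35.9
grasp_force: 30.0
```

Call:
{"api": "move_arm", "payload": {"steps": [[[0, 0, -0.4], 0, 1], [[0, 0, -0.8], 0, 1], [[0, 0, -0.8], 0, 1], [[0, 0, -0.8], 0, 1], [[0, 0, -0.8], 0, 1], [[0, 0, -0.8], 0, 1], [[-0.16, -0.85, 0], 0, 1], [[-0.16, -0.85, 0], 0, 1], [[-0.16, -0.85, 0], 0, 1], [[-0.16, -0.85, 0], 0, 1], [[-0.16, -0.85, 0], 0, 1], [[-0.16, -0.85, 0], 0, 1], [[-0.16, -0.85, 0], 0, 1], [[-0.16, -0.85, 0], 0, 1], [[-0.16, -0.85, 0], 0, 1], [[-0.16, -0.85, 0], 0, 1], [[-0.16, -0.85, 0], 0, 1], [[-0.16, -0.85, 0], 0, 1], [[-0.16, -0.85, 0], 0, 1], [[-0.16, -0.85, 0], 0, 1]]}}

```text
t: 7.72
ee_pos: [584.1, 3.5, 134.0]
orientation: [-0.002, -3.14, 0.0]
ft_force: [-0.1, -0.6, -4.8]
width: 35.6
grasp_force: 30.0
```

```bash
python3 - <<'E'
from h import *
d=grab('wrist');o=ctrl.get_obs();print(o['ee_pos'],R.from_rotvec(o['orientation']).as_matrix().round(3).tolist(),o['width'],o['ft_force'])
print('ring',proj(d,[585.9,4.9,83.5])*1.5,'hole',proj(d,[502.9,69.6,71])*1.5)
s=grab('side');c=grab('scene')
W=cv2.resize(d['image'],None,fx=1.25,fy=1.25)[:330];S=cv2.resize(s['image'][150:260,170:350],None,fx=2.2,fy=2.2,interpolation=2);C=cv2.resize(c['image'][150:260,180:360],None,fx=2.2,fy=2.2,interpolation=2)
k=np.zeros((600,800,3),np.uint8);k[:330,:640]=W;k[340:340+242,:396]=S;k[340:582,402:798]=C
cv2.imwrite('pics/w3.png',k[:,:,::-1])
E
```

```text
[5.85004422e+02 8.83599924e-02 1.34088840e+02] [[-1.0, 0.002, -0.001], [0.002, 1.0, -0.002], [0.001, -0.002, -1.0]] 35.81657800469815 [ 0.57782894 -2.71534749 -4.72923643]
ring [390.72612279 295.86343227] hole [502.5211361  151.49621488]
```

View pics/w3.png

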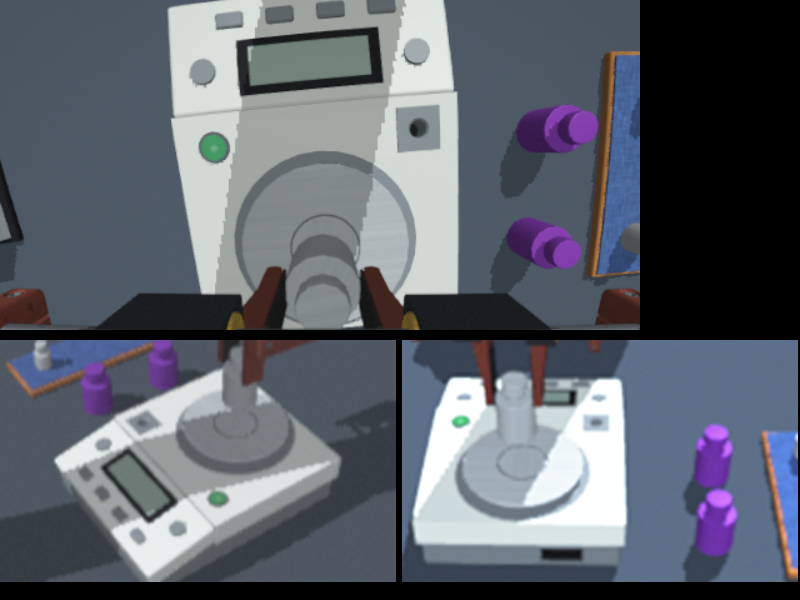

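The ring (wrist view 325,246 of 1.25x) and the hole (419,128) match the predictions to about 1 px, and the weight hangs upright above the pan. I'll let the arm settle before lowering.

Call:
{"api": "move_arm", "payload": {"steps": [[[0, 0, 0.3], 0, 1], [[0, 0, 0.3], 0, 1], [[0, 0, 0.2], 0, 1], [[0, 0, 0], 0, 1], [[0, 0, 0], 0, 1], [[0, 0, 0], 0, 1]]}}

```text
t: 8.37
ee_pos: [584.9, 5.2, 114.0]
orientation: [-0.001, -3.141, -0.0]
ft_force: [-0.5, -0.3, -4.5]
width: 36.2
grasp_force: 30.0
```

Call:
{"api": "move_arm", "payload": {"steps": [[[-0.04, 0, 0.2], 0, 1], [[0, 0, 0.2], 0, 1], [[0, 0, 0.16], 0, 1], [[0, 0, 0.04], 0, 1], [[0, 0, 0.04], 0, 1], [[0, 0, 0.02], 0, 1], [[0, 0, 0.02], 0, 1], [[0, 0, 0], 0, 1], [[0, 0, 0], 0, 1]]}}

```text
t: 9.12
ee_pos: [586.0, 4.7, 97.2]
orientation: [0.002, 3.141, -0.0]
ft_force: [0.3, -0.1, -5.3]
width: 35.6
grasp_force: 30.0
```

Call:
{"api": "move_arm", "payload": {"steps": [[[0, 0, 0.02], 0, 1], [[0, 0, 0.02], 0, 1], [[0, 0, 0.02], 0, 1], [[0, 0, 0], 0, 1], [[0, 0, 0], 0, 1]]}}

```text
t: 9.53
ee_pos: [585.9, 4.8, 95.7]
orientation: [0.002, 3.142, 0.0]
ft_force: [-0.2, 0.4, -3.6]
width: 36.0
grasp_force: 30.0
```

Call:
{"api": "move_arm", "payload": {"steps": [[[0, 0, 0.02], 0, 1], [[0, 0, 0], 0, 1], [[0, 0, 0], 0, 1]]}}

```text
t: 9.78
ee_pos: [586.1, 4.8, 95.6]
orientation: [0.002, 3.141, -0.0]
ft_force: [-1.2, 0.2, 1.8]
width: 35.9
grasp_force: 30.0
```

Contact: the force went from -4.7 N hanging to +1.8 N, so I'll release and rise.

Call:
{"api": "move_arm", "payload": {"steps": [[[0, 0, 0], 0, 0.45], [[0, 0, 0], 0, 0.4], [[0, 0, 0], 0, 0.2], [[0, 0, 0], 0, 0], [[0, 0, 0], 0, 0], [[0, 0, 0], 0, 0], [[0, 0, 0], 0, 0], [[0, 0, 0], 0, 0], [[0, 0, -0.4], 0, 0], [[0, 0, -0.8], 0, 0], [[0, 0, -0.8], 0, 0], [[0, 0, -0.8], 0, 0], [[0, 0, -0.8], 0, 0], [[0, 0, -0.8], 0, 0], [[0, 0, -0.8], 0, 0], [[0, 0, -0.4], 0, 0], [[0, 0, 0], 0, 0], [[0, 0, 0], 0, 0], [[0, 0, 0], 0, 0]]}}

```text
t: 11.37
ee_pos: [585.2, 4.8, 234.0]
orientation: [-0.002, -3.14, -0.0]
ft_force: [-0.0, 0.1, -0.8]
width: 87.8
grasp_force: 0.0
```

```bash
python3 - <<'E'
from h import *
d=grab('wrist');o=ctrl.get_obs();print(o['ee_pos'],o['width'])
cv2.imwrite('pics/raw_hole.png',d['image'][:,:,::-1])
print('ring',proj(d,[585.9,4.9,83.5])*1.5,'weighttop',proj(d,[585.9,4.9,147.5])*1.5,'hole',proj(d,[502.9,69.6,71])*1.5)
# dark hole centroid
u,v=proj(d,[502.9,69.6,71]).astype(int)
g=cv2.cvtColor(d['image'],cv2.COLOR_RGB2GRAY)[v-15:v+16,u-15:u+16];print(g[::2,::2])
save(d,'w4.png',s=1.5)
E
```

```text
[585.02306563   4.76341721 233.71268072] 87.71453078259437
ring [388.1468164  262.08751548] weighttop [388.36959033 280.03591026] hole [468.1692044  158.19185449]
[[218 218 217 218 218 218 218 218 218 218 218 218 218 218 218 218]
 [218 218 218 218 218 218 218 218 218 218 216 216 216 217 219 219]
 [218 209 206 204 205 193 180 178 161 147 146 146 145 164 219 219]
 [219 131 146 145 147 146 145 145 146 146 146 146 146 157 219 218]
 [219 142 147 147 146 146 146 146 146 147 146 146 144 157 219 219]
 [219 145 146 146 147 146 146 137 138 146 145 145 146 155 218 218]
 [219 149 147 146 146 141 103  74  73 104 145 146 145 152 218 218]
 [219 162 147 145 147 109  32  50  62  69 119 145 145 147 218 218]
 [219 167 146 145 146  56  29  28  61  61 111 146 146 148 218 219]
 [219 176 146 147 146  72  27  27  59  65 120 144 144 147 218 218]
 [219 190 147 146 146 129  29  33  69  98 138 144 145 146 218 218]
 [218 206 147 146 146 146 141 130 137 143 146 145 145 145 211 218]
 [219 211 144 146 145 146 145 145 146 145 145 145 146 145 211 218]
 [218 216 143 145 146 145 145 146 146 145 145 145 145 145 210 217]
 [218 215 144 145 146 146 145 146 146 145 146 145 148 154 210 218]
 [218 219 179 179 196 210 210 211 212 212 214 218 217 217 217 218]]
```

View pics/w4.png

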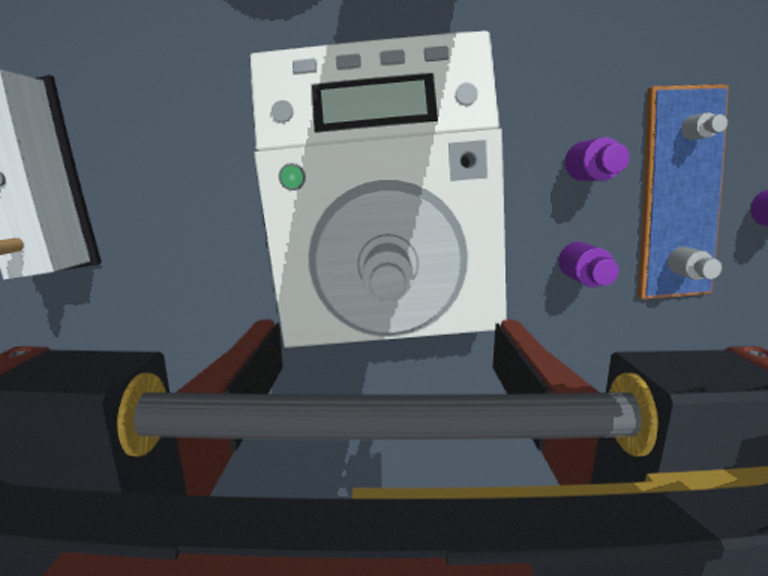

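The 500 g weight stands upright inside the ring, with the ring centre at (388,262) and the knob at (388,281) in 1.5x pixels as predicted. The hole is at (468,159). Next is the tool stand.

Call:
{"api": "move_arm", "payload": {"steps": [[[0.167, -0.8, 0], 0, 0], [[0.167, -0.8, 0], 0, 0], [[0.167, -0.8, 0], 0, 0], [[0.167, -0.8, 0], 0, 0], [[0.167, -0.8, 0], 0, 0], [[0.167, -0.8, 0], 0, 0], [[0.167, -0.8, 0], 0, 0], [[0.167, -0.8, 0], 0, 0], [[0.167, -0.8, 0], 0, 0], [[0.167, -0.8, 0], 0, 0], [[0.167, -0.8, 0], 0, 0], [[0.167, -0.8, 0], 0, 0], [[0.167, -0.8, 0], 0, 0], [[0.167, -0.8, 0], 0, 0], [[0.167, -0.8, 0], 0, 0], [[0.167, -0.8, 0], 0, 0], [[0.167, -0.8, 0], 0, 0], [[0.167, -0.7, 0], 0, 0], [[0, 0, 0], 0, 0], [[0, 0, 0], 0, 0]]}}

```text
t: 13.08
ee_pos: [509.5, -352.8, 233.7]
orientation: [-0.005, -3.14, -0.002]
ft_force: [-0.2, 0.4, -0.1]
width: 87.5
grasp_force: 0.0
```

```bash
python3 - <<'E'
from h import *
im=cv2.imread('pics/raw_hole.png',0)
K=grab('wrist');o=ctrl.get_obs();print(o['ee_pos'],R.from_rotvec(o['orientation']).as_matrix().round(3).tolist())
save(K,'w5.png',s=1.5)
print('top',proj(K,[451.6,-351.4,140])*1.5,'bot',proj(K,[451.9,-354.7,60])*1.5)
# hole from earlier picture, pose then
d=dict(K);T=np.eye(4);T[:3,:3]=np.array([[-1,.002,-.001],[.002,1,-.002],[.001,-.002,-1]]);T[:3,:3]=R.from_matrix(T[:3,:3]).as_matrix();T[:3,3]=[585.1,4.78,233.9]
T=T@np.array(K['mount']);d['rotation']=T[:3,:3];d['xyz']=T[:3,3]
g=im[92:120,298:326];y,x=np.where(g<118);u=(x.min()+x.max())/2+298;v=(y.min()+y.max())/2+92;print(u,v,x.max()-x.min(),y.max()-y.min(),onz(d,(u,v),71))
for t in ['stylus','brush','spatula']:
    print(t,[(b['p'],b['rect']) for b in cams.boxes_of('wrist',t)])
E
```

```text
[ 509.82299784 -352.09494106  233.8994159 ] [[-1.0, 0.002, -0.002], [0.002, 1.0, 0.002], [0.002, 0.002, -1.0]]
top [389.77384901 190.68605875] bot [385.12849905 188.81994872]
312.0 106.0 10 10 [503.63651324  69.17464032  71.        ]
stylus [(0.66, [259.2, 128.0, 10.5, 12.0])]
brush [(0.82, [273.1, 229.3, 12.7, 33.7]), (0.27, [463.9, 165.8, 90.5, 141.4])]
spatula []
```

View pics/w5.png

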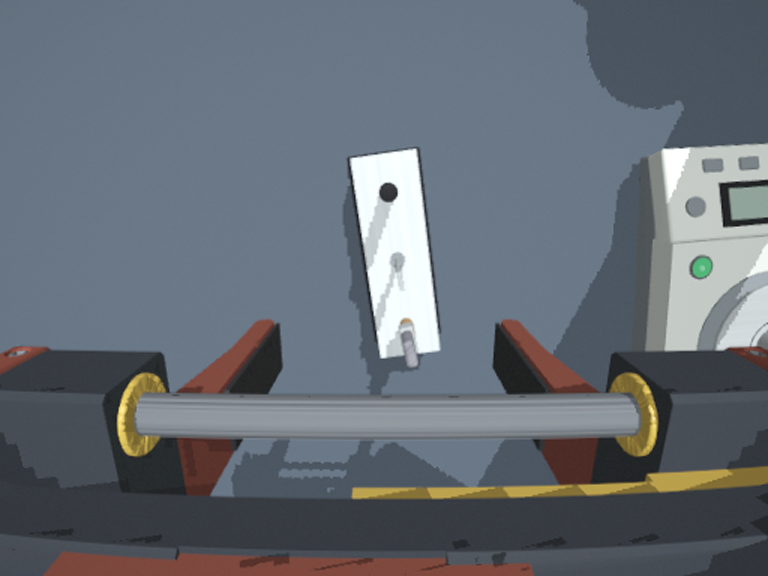

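The wrist view shows the stylus' black handle top at (388,192), the spatula at (397,262) and the brush at (406,340). The row runs along x, clear of the opening direction.

Call:
{"api": "move_arm", "payload": {"steps": [[[0.77, -0.01, 0], 0, 0], [[0.77, -0.01, 0], 0, 0], [[0.76, 0, 0], 0, 0], [[0, 0, 0], 0, 0], [[0, 0, 0.8], 0, 0], [[0, 0, 0.8], 0, 0], [[0, 0, 0.8], 0, 0], [[0, 0, 0.8], 0, 0], [[0, 0, 0.8], 0, 0], [[0, 0, 0.8], 0, 0], [[0, 0, 0.6], 0, 0], [[0, 0, 0.4], 0, 0], [[0, 0, 0.3], 0, 0], [[0, 0, 0], 0, 0], [[0, 0, 0], 0, 0], [[0, 0, 0], 0, 0]]}}

```text
t: 14.62
ee_pos: [453.5, -353.5, 83.4]
orientation: [0.002, 3.14, -0.001]
ft_force: [0.9, -0.4, -0.8]
width: 88.0
grasp_force: 0.0
```

```bash
python3 - <<'E'
from h import *
d=grab('wrist');o=ctrl.get_obs();print(o['ee_pos'],o['ft_force'],R.from_rotvec(o['orientation']).as_matrix().round(4).tolist())
# dark blob: stylus handle near prediction
p=proj(d,[452.4,-352.6,140]);print('pred',p)
g=cv2.cvtColor(d['image'],cv2.COLOR_RGB2GRAY);u,v=p.astype(int);w=g[v-24:v+24,u-24:u+24]
n,l,st,c=cv2.connectedComponentsWithStats((w<50).astype(np.uint8))
for s,cc in zip(st[1:],c[1:]):
    if s[4]>30:print(s+[u-24,v-24,0,0,0],cc+[u-24,v-24])
E
```

```text
[ 453.51366361 -353.52864223   83.56945977] [ 0.83172276 -0.82961217 -0.02425329] [[-1.0, 0.0012, 0.0014], [0.0012, 1.0, -0.0011], [-0.0014, -0.0011, -1.0]]
pred [260.97716653 247.25673712]
[251 223  20   8  97] [260.09278351 225.29896907]
[250 231  23  25 358] [260.72625698 243.96648045]
```

Call:
{"api": "move_arm", "payload": {"steps": [[[0, 0, 0], 0, 1], [[0, 0, 0], 0, 1], [[0, 0, 0], 0, 1], [[0, 0, 0], 0, 1], [[0, 0, 0], 0, 1], [[0, 0, 0], 0, 1], [[0, 0, 0], 0, 1], [[0, 0, 0], 0, 1], [[0, 0, 0], 0, 1], [[0, 0, 0], 0, 1], [[0, 0, 0], 0, 1], [[0, 0, 0], 0, 1], [[0, 0, 0], 0, 1], [[0, 0, 0], 0, 1], [[0, 0, 0], 0, 1]]}}

```text
t: 15.92
ee_pos: [452.8, -353.0, 82.5]
orientation: [-0.002, -3.141, -0.0]
ft_force: [-0.3, 0.5, -0.7]
width: 12.3
grasp_force: 30.0
```

Call:
{"api": "move_arm", "payload": {"steps": [[[0, 0, -0.4], 0, 1], [[0, 0, -0.8], 0, 1], [[0, 0, -0.8], 0, 1], [[0, 0, -0.8], 0, 1], [[0, 0, -0.8], 0, 1], [[0, 0, -0.6], 0, 1], [[0, 0, 0], 0, 1]]}}

```text
t: 16.5
ee_pos: [454.6, -354.5, 191.6]
orientation: [0.002, 3.137, -0.006]
ft_force: [0.9, -0.6, -0.2]
width: 12.5
grasp_force: 30.0
```

Call:
{"api": "move_arm", "payload": {"steps": [[[-0.1, 0.845, 0], 0, 1], [[-0.1, 0.845, 0], 0, 1], [[-0.1, 0.845, 0], 0, 1], [[-0.1, 0.845, 0], 0, 1], [[-0.1, 0.845, 0], 0, 1], [[-0.1, 0.845, 0], 0, 1], [[-0.1, 0.845, 0], 0, 1], [[-0.1, 0.845, 0], 0, 1], [[-0.1, 0.845, 0], 0, 1], [[-0.1, 0.845, 0], 0, 1], [[-0.1, 0.845, 0], 0, 1], [[-0.1, 0.845, 0], 0, 1], [[-0.1, 0.845, 0], 0, 1], [[-0.1, 0.845, 0], 0, 1], [[-0.1, 0.845, 0], 0, 1], [[-0.1, 0.845, 0], 0, 1], [[-0.1, 0.845, 0], 0, 1], [[-0.1, 0.845, 0], 0, 1], [[-0.1, 0.845, 0], 0, 1], [[-0.1, 0.845, 0], 0, 1]]}}

```text
t: 18.17
ee_pos: [502.9, 70.3, 187.0]
orientation: [-0.002, -3.141, 0.0]
ft_force: [0.2, 0.2, -0.1]
width: 12.6
grasp_force: 30.0
```

Call:
{"api": "move_arm", "payload": {"steps": [[[0, 0, 0.4], 0, 1], [[0, 0, 0.4], 0, 1], [[0, 0, 0.2], 0, 1], [[0, 0, 0], 0, 1], [[0, 0, 0], 0, 1], [[0, 0, 0], 0, 1]]}}

```text
t: 18.67
ee_pos: [503.4, 68.6, 162.5]
orientation: [-0.004, -3.141, 0.0]
ft_force: [-0.9, 0.1, 0.5]
width: 12.5
grasp_force: 30.0
```

```bash
python3 - <<'E'
from h import *
o=ctrl.get_obs();print(o['t'],o['ee_pos'],o['width'],o['ft_force'])
k=np.zeros((600,800,3),np.uint8);x=0
tip=o['ee_pos']+[0,0,-68.6]
for n,s in [('scene',7),('side',7)]:
    d=grab(n);cv2.imwrite(f'pics/raw_{n}.png',d['image'][:,:,::-1])
    p=proj(d,tip);h=proj(d,[503.3,69.4,71]);print(n,'tip',p,'hole',h)
    u,v=np.round(h).astype(int);v-=20;u0,v0=u-28,v-42
    c=d['image'][v0:v0+84,u0:u0+56];k[:588,x:x+392]=cv2.resize(c,None,fx=7,fy=7,interpolation=cv2.INTER_CUBIC);print(n,'origin',u0,v0);x+=400
cv2.imwrite('pics/h1.png',k[:,:,::-1])
E
```

```text
18.6667 [503.35732859  68.59788889 162.51971851] 12.488926449436908 [-0.85731947  0.07591721  0.52691838]
scene tip [268.03933063 179.04351116] hole [268.3508031  186.70830655]
scene origin 240 125
side tip [235.58175271 180.30936339] hole [235.78909229 186.94342283]
side origin 208 125
```

View pics/h1.png

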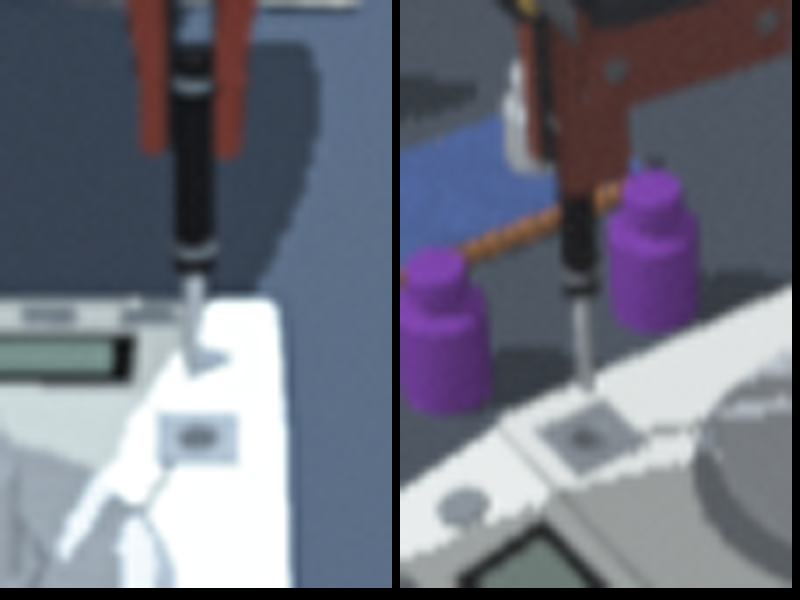

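Both views show the stylus held straight with its tip above the hole: scene tip (193,373) and hole (198,438), side tip and hole both at column 586 in the enlarged picture. It needs about +1.4 mm in y.

Call:
{"api": "move_arm", "payload": {"steps": [[[0.01, 0.055, 0], 0, 1], [[0, 0, 0], 0, 1], [[0, 0, 0.2], 0, 1], [[0, 0, 0.2], 0, 1], [[0, 0, 0.2], 0, 1], [[0, 0, 0.1], 0, 1], [[0, 0, 0.1], 0, 1], [[0, 0, 0.1], 0, 1], [[0, 0, 0.1], 0, 1], [[0, 0, 0.1], 0, 1], [[0, 0, 0], 0, 1], [[0, 0, 0], 0, 1]]}}

```text
t: 19.77
ee_pos: [503.0, 70.7, 135.0]
orientation: [-0.002, -3.141, 0.0]
ft_force: [-0.3, -0.0, 0.1]
width: 12.7
grasp_force: 30.0
```

Call:
{"api": "move_arm", "payload": {"steps": [[[0, 0, 0.1], 0, 1], [[0, 0, 0.1], 0, 1], [[0, 0, 0.1], 0, 1], [[0, 0, 0.1], 0, 1], [[0, 0, 0.1], 0, 1], [[0, 0, 0.1], 0, 1], [[0, 0, 0], 0, 1], [[0, 0, 0], 0, 1], [[0, 0, 0], 0, 1]]}}

```text
t: 20.52
ee_pos: [503.2, 70.7, 120.1]
orientation: [0.002, 3.142, -0.0]
ft_force: [0.1, 0.0, 0.2]
width: 12.1
grasp_force: 30.0
```

Call:
{"api": "move_arm", "payload": {"steps": [[[0, 0, 0.05], 0, 1], [[0, 0, 0.05], 0, 1], [[0, 0, 0.05], 0, 1], [[0, 0, 0], 0, 1], [[0, 0, 0], 0, 1], [[0, 0, 0], 0, 1]]}}

```text
t: 21.02
ee_pos: [503.3, 70.7, 116.5]
orientation: [0.002, 3.141, 0.0]
ft_force: [-0.3, 0.8, 2.6]
width: 12.5
grasp_force: 30.0
```

Call:
{"api": "move_arm", "payload": {"steps": [[[0, 0, 0.04], 0, 1], [[0, 0, 0.04], 0, 1], [[0, 0, 0.04], 0, 1], [[0, 0, 0], 0, 1], [[0, 0, 0], 0, 1], [[0, 0, 0], 0, 1]]}}

```text
t: 21.52
ee_pos: [503.2, 70.8, 113.4]
orientation: [0.002, 3.141, 0.0]
ft_force: [-0.8, 0.6, 3.6]
width: 12.1
grasp_force: 30.0
```

Call:
{"api": "move_arm", "payload": {"steps": [[[0, 0, 0.02], 0, 1], [[0, 0, 0.02], 0, 1], [[0, 0, 0], 0, 1], [[0, 0, 0], 0, 1], [[0, 0, 0], 0, 1]]}}

```text
t: 21.93
ee_pos: [503.8, 70.8, 113.1]
orientation: [0.002, 3.14, 0.0]
ft_force: [-0.9, -0.2, 10.6]
width: 12.4
grasp_force: 30.0
```

The force jumped to 10.6 N, past the 4 N of full travel, so the switch has bottomed out. One last look before handing in.

```bash
python3 - <<'E'
from h import *
k=np.zeros((480,800,3),np.uint8)
for i,n in enumerate(['scene','side']):
    d=grab(n);h=np.round(proj(d,[545,37,80])).astype(int);c=d['image'][h[1]-75:h[1]+45,h[0]-50:h[0]+50]
    k[:480,i*400:i*400+400]=cv2.resize(c,(400,480),interpolation=cv2.INTER_CUBIC)
cv2.imwrite('pics/f.png',k[:,:,::-1]);o=ctrl.get_obs();print(o['t'],o['ee_pos'],o['ft_force'],o['grasp_force'])
E
```

```text
22.0333 [503.81108159  70.77489245 113.14444401] [-1.10899383  0.36252589 11.07683085] 30.002421140670776
```

View pics/f.png

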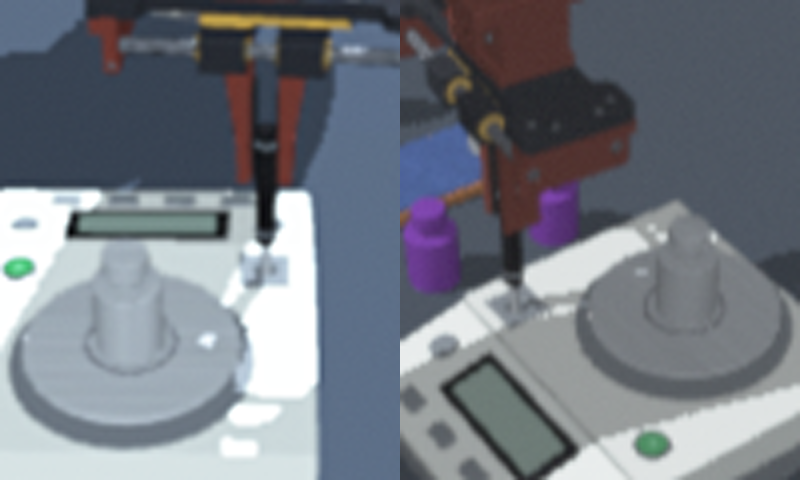

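The weight stands upright within the ring (128,345 in the left view) and the shank is in the hole at (265,265), pressing steadily at 11 N. Handing in.

```bash
python3 -c "
from workcell import ctrl
print(ctrl.close_job())"
```

```text
the job is handed in; nothing more can be done
None
```

The job is handed in: the 500 g weight stands released and upright in the pan's ring, and the gripped stylus is holding the calibration switch down at about 11 N (4 N is full travel), at about 22 s of the 72 s allowed.

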